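# Find the rocking corner of the board jig and press its shim flat

### The job

One corner of the aluminium jig plate rocks. Press down on the spots at the plate's corners with the fingertips to find the one that gives, then press the brass shim tab beside that corner down fully flat. Leave the other three tabs standing, do not lift the plate, and leave the tools around the jig alone.

Things in the scene. Friction and masses are not known exactly. Their poses are not given: they have to be found in the camera images.
- jig_base: dark steel base slab of the jig, 170 (its x) x 216 (its y) x 12 mm, fixed on the blue 2 mm bench mat, at a different place and turn each time. Origin at the centre of its underside, z up. Four steel pins (9 mm thick, tops 45 mm above the slab's underside) at the middles of the plate's sides keep the plate in place.
- plate: loose aluminium plate, 140 (x) x 120 (y) x 10 mm, about 0.7 kg, lying level on four hidden feet, its underside 30 mm above the slab's underside, its axes like jig_base's. Origin at the centre of its underside. A green circuit board (50 x 94 mm, top parts 28 mm above the plate's underside) is fixed on its middle. Three corners are firm, one rocks: a different one each time, alike to the eye.
- corner_1 (a point): grey 18 mm spot on the plate's top face at its far left corner (jig_base +x, +y), 50 mm in x and 42 mm in y from the plate's centre, straight above a foot: press here to test this corner. A firm corner does not give; the one that rocks sinks 4 mm under a push of 1 to 3 N, then stops, and comes back up when let go
- corner_2 (a point): grey 18 mm spot on the plate's top face at its far right corner (jig_base +x, -y), 50 mm in x and 42 mm in y from the plate's centre, straight above a foot: press here to test this corner. A firm corner does not give; the one that rocks sinks 4 mm under a push of 1 to 3 N, then stops, and comes back up when let go
- corner_3 (a point): grey 18 mm spot on the plate's top face at its near right corner (jig_base -x, -y), 50 mm in x and 42 mm in y from the plate's centre, straight above a foot: press here to test this corner. A firm corner does not give; the one that rocks sinks 4 mm under a push of 1 to 3 N, then stops, and comes back up when let go
- corner_4 (a point): grey 18 mm spot on the plate's top face at its near left corner (jig_base -x, +y), 50 mm in x and 42 mm in y from the plate's centre, straight above a foot: press here to test this corner. A firm corner does not give; the one that rocks sinks 4 mm under a push of 1 to 3 N, then stops, and comes back up when let go
- tab_1 (a point): press point on top of the brass shim tab by corner_1, 26 mm from its hinge, 10 mm from its free end. Tab 24 mm wide (x), reaching 36 mm to jig_base +y; hinge along jig_base x, 67 mm from the centre, 21 mm above the slab's underside. It slopes up outwards (free end up to 40 mm above that underside); 6 to 9 N down swings it flat to its stop (top 23 mm above it) and it stays as left
- shim_1 (a joint): angle of the brass shim tab beside corner_1, rad: 0 to 0.05 standing up, 0.50 flat against its stop
- tab_2 (a point): press point on top of the brass shim tab by corner_2, 26 mm from its hinge, 10 mm from its free end. Tab 24 mm wide (x), reaching 36 mm to jig_base -y; hinge along jig_base x, 67 mm from the centre, 21 mm above the slab's underside. It slopes up outwards (free end up to 40 mm above that underside); 6 to 9 N down swings it flat to its stop (top 23 mm above it) and it stays as left
- shim_2 (a joint): angle of the brass shim tab beside corner_2, rad: 0 to 0.05 standing up, 0.50 flat against its stop
- tab_3 (a point): press point on top of the brass shim tab by corner_3, 26 mm from its hinge, 10 mm from its free end. Tab 24 mm wide (x), reaching 36 mm to jig_base -y; hinge along jig_base x, 67 mm from the centre, 21 mm above the slab's underside. It slopes up outwards (free end up to 40 mm above that underside); 6 to 9 N down swings it flat to its stop (top 23 mm above it) and it stays as left
- shim_3 (a joint): angle of the brass shim tab beside corner_3, rad: 0 to 0.05 standing up, 0.50 flat against its stop
- tab_4 (a point): press point on top of the brass shim tab by corner_4, 26 mm from its hinge, 10 mm from its free end. Tab 24 mm wide (x), reaching 36 mm to jig_base +y; hinge along jig_base x, 67 mm from the centre, 21 mm above the slab's underside. It slopes up outwards (free end up to 40 mm above that underside); 6 to 9 N down swings it flat to its stop (top 23 mm above it) and it stays as left
- shim_4 (a joint): angle of the brass shim tab beside corner_4, rad: 0 to 0.05 standing up, 0.50 flat against its stop
- seat_1 (a point): point on the top face of the base slab below corner_1, under the plate, only for reference; the rules write foot_4_c0 for the hidden foot that has the play, which stands at one of the four seats and is not reported
- seat_2 (a point): point on the top face of the base slab below corner_2, under the plate, only for reference
- seat_3 (a point): point on the top face of the base slab below corner_3, under the plate, only for reference
- seat_4 (a point): point on the top face of the base slab below corner_4, under the plate, only for reference
- multimeter: loose yellow multimeter with a black face lying beside the jig, 150 x 75 x 41 mm, origin at the centre of its underside; leave it alone
- pliers: loose pliers with red handles lying beside the jig, about 145 x 60 x 12 mm, origin at the middle of the underside; leave them alone
- screw_tub: loose open grey tub of screws, 60 x 60 x 32 mm, origin at the centre of its underside; leave it alone
Mind the look-alikes: they are no part of the job. What is meant by the plate is not purple, and is the smaller of those in its own colour.

How it is judged:
On the way, in this order (a step that is already met when the one before it is completed fails the run):
1. the rocking corner is found: it sinks under the finger's push on the plate (angle between plate's own z axis and vertical above 0.03 rad and contact force between the fingers and plate above 1 N), for 0.05 s.
2. the shim tab beside the rocking corner lies flat, the other three still stand (((horizontal distance between foot_4_c0 and seat_1 below 0.02 m and value of joint shim_1 above 0.42 rad and value of joint each of shim_2, shim_3, shim_4 below 0.2 rad) or (horizontal distance between foot_4_c0 and seat_2 below 0.02 m and value of joint shim_2 above 0.42 rad and value of joint each of shim_1, shim_3, shim_4 below 0.2 rad) or (horizontal distance between foot_4_c0 and seat_3 below 0.02 m and value of joint shim_3 above 0.42 rad and value of joint each of shim_1, shim_2, shim_4 below 0.2 rad) or (horizontal distance between foot_4_c0 and seat_4 below 0.02 m and value of joint shim_4 above 0.42 rad and value of joint each of shim_1, shim_2, shim_3 below 0.2 rad))), for 0.1 s.
At the end, for the whole second after the job is handed in: the tab beside the corner that rocked lies flat (beyond 0.42 of 0.50 rad), the other three stand (below 0.20 rad), the plate lies level (within 0.02 rad), at rest and within 8 mm of its first place, and the tools and tub are within 25 mm of theirs (((horizontal distance between foot_4_c0 and seat_1 below 0.02 m and value of joint shim_1 above 0.42 rad and value of joint each of shim_2, shim_3, shim_4 below 0.2 rad) or (horizontal distance between foot_4_c0 and seat_2 below 0.02 m and value of joint shim_2 above 0.42 rad and value of joint each of shim_1, shim_3, shim_4 below 0.2 rad) or (horizontal distance between foot_4_c0 and seat_3 below 0.02 m and value of joint shim_3 above 0.42 rad and value of joint each of shim_1, shim_2, shim_4 below 0.2 rad) or (horizontal distance between foot_4_c0 and seat_4 below 0.02 m and value of joint shim_4 above 0.42 rad and value of joint each of shim_1, shim_2, shim_3 below 0.2 rad)) and angle between plate's own z axis and vertical below 0.02 rad and distance of plate from where it was at the start of the episode below 0.008 m and linear speed of plate below 0.02 m/s and distance of each of multimeter, pliers, screw_tub from where it was at the start of the episode below 0.025 m); the robot touches nothing.
It fails at once if a shim tab beside a firm corner is pressed down (beyond 0.20 rad) ((not (horizontal distance between foot_4_c0 and seat_1 below 0.02 m) and value of joint shim_1 above 0.2 rad) or (not (horizontal distance between foot_4_c0 and seat_2 below 0.02 m) and value of joint shim_2 above 0.2 rad) or (not (horizontal distance between foot_4_c0 and seat_3 below 0.02 m) and value of joint shim_3 above 0.2 rad) or (not (horizontal distance between foot_4_c0 and seat_4 below 0.02 m) and value of joint shim_4 above 0.2 rad)).
It fails at once if the plate is lifted by more than 10 mm or shifted out of its place (height (world z) of plate above 0.042 m or distance of plate from where it was at the start of the episode above 0.015 m).
It fails at once if the multimeter, pliers or screw tub is lifted or knocked more than 25 mm away (distance of any of multimeter, pliers, screw_tub from where it was at the start of the episode above 0.025 m or height (world z) of any of multimeter, pliers, screw_tub above 0.015 m).
It also fails if it takes over 50 s, if anything falls off the work surface, if the arm or the gripper's body presses on something with over 40 N, if the wrist force passes 120 N, or if a joint passes its speed limit or range.

### The arm

A 7-joint arm with a two-finger parallel gripper is mounted at the origin on the work surface. World frame = base frame: x ahead of the robot, y to its left, z up, the work surface at z = 0. Lengths are in m, angles in rad, forces in N, time in s.
With the tool pointing down it reaches from about 0.425 to 0.875 m from the base axis. Payload 8.4 kg.
Tool frame: the origin (TCP) lies on the centre line of the jaws, within the pads' length; the fingertips stand robot.tcp_to_tips ahead of it and the grasp point (between the pads) lies 8 mm behind it (robot.tcp_to_tips is the distance from the TCP to the fingertips, in m); z points along the fingers, y is the line along which they close (so a half turn about z gives the same grasp; the last joint's range is limited). The gripper opens to 85 mm and grips with 20 to 120 N. Pads are 22 mm wide; open, the fingers measure 114 mm over their backs; the gripper's body (76 mm by 85 mm) begins 54 mm behind the grasp point. The pads swing forward as they close: fully open they stand 13 mm farther back than shut.
Start: joints at [-1.317, 0.333, 0.04, 1.465, -0.013, 1.343, -0.059], TCP at [0.225, 0.61, 0.242] pointing down, gripper open.
Joint ranges: [-2.58, 2.58], [-0.38, 2.09], [-1.3, 1.39], [0.25, 2.4], [-1.5, 4.64], [0.08, 2.09], [-2.65, 2.65]. Speed limits (rad/s): [2.22, 2.22, 2.79, 2.79, 3.14, 3.14, 3.14].

### API

Orientations are given as a rotation vector (axis times angle).
In Python, from bench import robot gives the robot as it stands.
- The arm moves only by the tool step_arm, never from a script. Its argument "plan" is a list of rows, each a list of 5 numbers: the closure, from -1 (fully open) to 1 (shut), then the shift along the world's x, y, z in normalised numbers (1 is 750 mm), then the turn about the world's z in parts of the range, where 1.0 means 4 rad. A call has 1 to 10 rows; each row is the pose to reach, as a shift and turn from the pose commanded when the call began; what a row does not reach only later rows make up. A row lasts 1/12 s, in which the tool goes at most 41.7 mm and 7.16 degrees, less where a joint would pass 70% of its speed; a pose out of reach is approached as far as the arm can. A shift or turn number past 1, either way, is cut back to 1. A call with a gripper value outside its range is refused whole. The fingers move at their own pace and stop on an object; "newtons" is the grip in N (left out, the last holds). Time passes only in rows, so rows that repeat a pose let the fingers close. It gives the time, the measured TCP pose, the force, the opening and the grip force at its end, in the units of the state.
- robot.observe(): the state, without advancing time (a new reading comes with each control period).
- robot.grab_frame(name): name is "scene" or "top"; returns (picture, depth): 384x512x3 uint8, blue, green, red; 384x512 float32, m along the optical axis (not along the pixel's ray), 0 where there is no reading.
- robot.camera_params(name): a dict with "mtx" (3x3 intrinsics, pixels), "k1" (the pictures are not rectified: a ray, as slopes to the right and down, at radius r is drawn at 1 + k1 r^2 times it, then the intrinsics apply), "world_from_camera" (4x4, takes a point from camera to world coordinates). Camera axes: x right, y down, z forward; pixel columns grow to the right and rows downward; lengths in m; the calibration is good to about 2 mm. A picture is of the moment at which its call begins. camera_params takes no time and is no camera call.
- robot.job_done(): hands the job in; it is judged then, once.
The state is a dict: "time": time; "joint_positions": joint angles; "qd": joint speeds; "joint_efforts": joint torques, N m; "eef_pos": TCP position; "eef_rot": TCP orientation; "contact_force": force on the tool from outside, world axes, zero at the start; "torque": the same for the moment, N m; "opening": finger opening in m; "grip_force": force on a finger pad.
Only numpy, scipy, OpenCV 4.12 (cv2) and the standard library are available. Lean on these libraries where they do the work, as an engineer would, in place of code of your own. Each camera call takes 0.05 s, during which the arm holds its last target. There are 200 camera calls.

## Working session

There is one attempt and no reset: what is moved stays moved. The work goes in short steps, Python scripts to look and compute and a tool call to move; the robot and the scene stay as the last step left them, time stands still between calls to the robot, and variables do not carry over. Pictures are saved under pics/ and viewed, at most 10 in all, crops included, and the job is handed in when it is done.

Besides the shell and the picture viewer there is one more tool, called after "Emit:" as a command line: name --pt "numbers of a row" for each row, then --argument value for the rest. step_arm: Moves the arm, as the interface text tells. Its arguments: {"type":"object","properties":{"plan":{"type":"array"},"newtons":{"type":"number"}},"required":["plan"]}

```bash
mkdir -p pics; ls; python3 - <<'E'
from bench import robot
import cv2,numpy as np
for n in("scene","top"):
    p,d=robot.grab_frame(n); cv2.imwrite(f"pics/{n}0.png",p); np.save(f"{n}0.npy",d)
    c=robot.camera_params(n); print(n,c)
print(robot.tcp_to_tips, robot.observe())
E
```

```text
pics
scene {'mtx': array([[380.04525763,   0.        , 257.2557068 ],
       [  0.        , 380.04525763, 192.75501197],
       [  0.        ,   0.        ,   1.        ]]), 'k1': 0.04239214455934803, 'world_from_camera': array([[-0.80041317,  0.40526249, -0.44170248,  1.0978419 ],
       [ 0.59930029,  0.5573885 , -0.57459309,  0.63397385],
       [ 0.01333886, -0.7246243 , -0.68901502,  0.83581314],
       [ 0.        ,  0.        ,  0.        ,  1.        ]])}
top {'mtx': array([[412.68089447,   0.        , 262.31955485],
       [  0.        , 412.68089447, 191.61297457],
       [  0.        ,   0.        ,   1.        ]]), 'k1': -0.1157103273865019, 'world_from_camera': array([[ 0.0044003 , -0.98476812,  0.1738171 ,  0.40989232],
       [-0.99950569, -0.00974206, -0.02989093,  0.01850677],
       [ 0.03112897, -0.17359965, -0.98432421,  1.0620536 ],
       [ 0.        ,  0.        ,  0.        ,  1.        ]])}
0.011 {'time': 0.1, 'joint_positions': array([-1.31721311,  0.33383274,  0.03988379,  1.46616923, -0.0133939 ,
        1.34329406, -0.05848622]), 'qd': array([ 1.95788531e-03,  2.62040505e-04,  8.98543740e-04, -8.51733353e-04,
       -2.25975828e-05,  8.22667175e-04, -1.07655872e-03]), 'joint_efforts': array([ 4.14697017e-03, -6.60029340e+01,  1.37046441e+00, -4.06470966e+01,
        1.70165487e-02,  8.99636390e-03, -1.80316630e-05]), 'eef_pos': array([0.22447806, 0.60959432, 0.24152184]), 'eef_rot': array([-5.51271007e-01, -3.09269606e+00,  2.24579354e-03]), 'contact_force': array([-0.27867055,  0.35208016,  0.18194717]), 'torque': array([-0.00049405, -0.075199  ,  0.07446134]), 'grip_force': 0.0, 'opening': 0.08531843131230485}
```

View pics/top0.png

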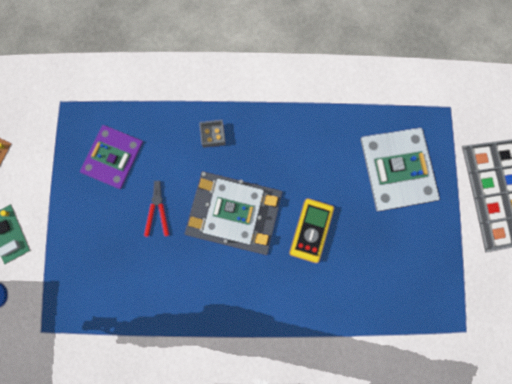

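View pics/scene0.png

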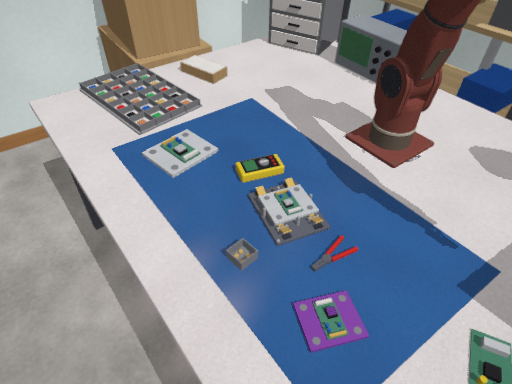

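The top view shows a silver plate on a dark base at (235,212), a larger silver plate at (400,168) and a purple one at (111,157). The one at (235,212) fits: it isn't purple, it's the smaller of the two silver plates, and it sits on the slab with tabs. I'll confirm it in a crop.

```bash
python3 - <<'E'
import cv2
a=cv2.imread("pics/top0.png")[160:265,175:345]; b=cv2.imread("pics/scene0.png")[165:250,235:345]
a=cv2.resize(a,None,fx=4.4,fy=4.4,interpolation=cv2.INTER_CUBIC); b=cv2.resize(b,None,fx=7,fy=7,interpolation=cv2.INTER_CUBIC)
cv2.imwrite("pics/ca.png",a);cv2.imwrite("pics/cb.png",b);print(a.shape,b.shape)
E
```

```text
(462, 748, 3) (595, 770, 3)
```

View pics/ca.png

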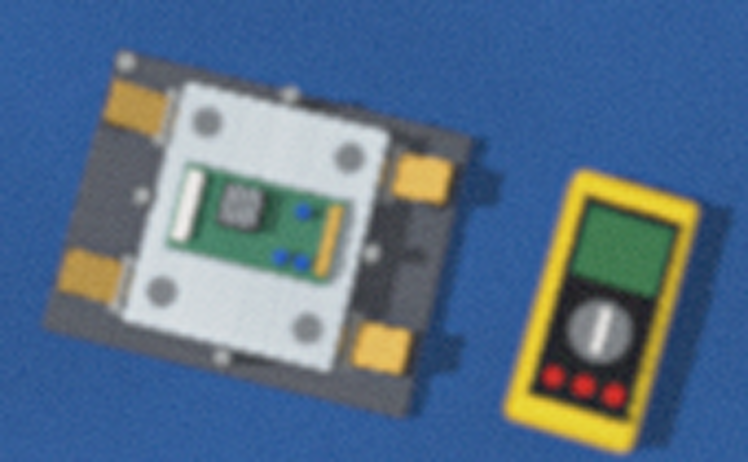

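View pics/cb.png

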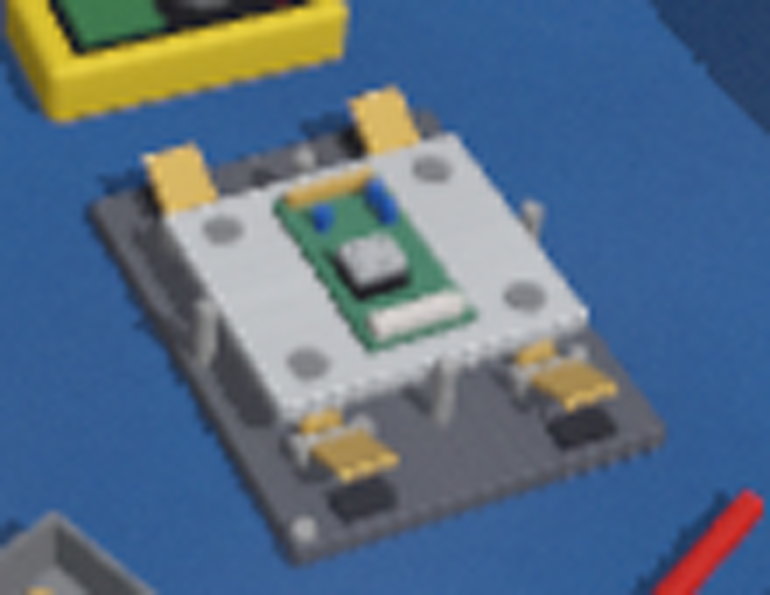

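The crop confirms it. The smaller silver plate lies on the dark slab with four brass tabs, and the grey spots in top-crop pixels are (207,122), (349,157), (307,328) and (162,292) for corners 1 to 4. The white slab dot is near corner 1. Next I triangulate the spots and tabs from the two views.

```bash
cat > h.py <<'E'
import cv2,numpy as np
from bench import robot
def ray(n,px):
    c=robot.camera_params(n); K=c["mtx"]; T=c["world_from_camera"]
    d=np.array([(px[0]-K[0,2])/K[0,0],(px[1]-K[1,2])/K[1,1]]); s=d.copy()
    for _ in range(20): s=d/(1+c["k1"]*(s@s))
    v=T[:3,:3]@np.array([*s,1]); return T[:3,3],v/np.linalg.norm(v)
def tri(p,q):
    A=np.zeros((3,3));b=np.zeros(3);R=[ray("top",p),ray("scene",q)]
    for o,v in R:
        M=np.eye(3)-np.outer(v,v);A+=M;b+=M@o
    X=np.linalg.solve(A,b)
    return X,max(np.linalg.norm((np.eye(3)-np.outer(v,v))@(X-o)) for o,v in R)
def plane(n,p,z):
    o,v=ray(n,p); return o+v*(z-o[2])/v[2]
def dark(img,p,r):  # darkness-weighted centroid of a spot
    x,y=map(int,np.round(p)); g=cv2.cvtColor(img,6)[y-r:y+r+1,x-r:x+r+1].astype(float)
    w=np.clip(np.percentile(g,85)-12-g,0,None); Y,X=np.mgrid[y-r:y+r+1,x-r:x+r+1]
    return np.array([(w*X).sum(),(w*Y).sum()])/w.sum()
E
python3 - <<'E'
from h import *
t=cv2.imread("pics/top0.png"); s=cv2.imread("pics/scene0.png")
tp=np.array([[207,122],[349,157],[307,328],[162,292]])/4.4+[175,160]-.4
sp=np.array([[308,362],[222,230],[432,168],[525,297]])/7.+[235,165]-.4
C=[]
for i in range(4):
    a=dark(t,tp[i],4); b=dark(s,sp[i],4)
    X,e=tri(a,b); P=plane("top",a,.042);Q=plane("scene",b,.042);C.append(P)
    print(i+1,a.round(1),b.round(1),X.round(4),round(e,4),P.round(4),Q.round(4))
C=np.array(C);print("dists",[np.linalg.norm(C[i]-C[(i+1)%4]).round(4) for i in range(4)])
m=C.mean(0); x=C[0]+C[1]-C[2]-C[3]; yaw=np.arctan2(x[1],x[0])
y=C[0]+C[3]-C[1]-C[2]; print("centre",m,"yaw",np.degrees(yaw),np.degrees(np.arctan2(-y[0],y[1])))
# tabs: brass contours, triangulated
def brass(im,box):
    x0,y0,x1,y1=box; h=cv2.cvtColor(im[y0:y1,x0:x1],40)
    k=cv2.inRange(h,(12,110,90),(28,255,255)); n,_,st,ce=cv2.connectedComponentsWithStats(k)
    return [(st[i,4],(ce[i]+[x0,y0]).round(1)) for i in range(1,n) if st[i,4]>10]
print(brass(t,(183,165,287,262)));print(brass(s,(245,175,332,245)))
E
```

```text
1 [221.6 187.3] [278.5 216.6] [0.6001 0.0889 0.0445] 0.001 [0.5999 0.0898 0.042 ] [0.5992 0.0864 0.042 ]
2 [254.  195.4] [266.2 197.1] [0.5804 0.0073 0.0461] 0.0014 [0.5801 0.0083 0.042 ] [0.5786 0.0029 0.042 ]
3 [244.4 234.2] [296.1 188.7] [0.4833 0.0305 0.0448] 0.0009 [0.4829 0.0313 0.042 ] [0.4817 0.0276 0.042 ]
4 [211.3 225.9] [309.8 206.8] [0.5028 0.1127 0.0455] 0.0005 [0.5028 0.1133 0.042 ] [0.5006 0.11   0.042 ]
dists [np.float64(0.0838), np.float64(0.0999), np.float64(0.0845), np.float64(0.0999)]
centre [0.54142735 0.06067153 0.042     ] yaw -13.44822188809426 -13.691803757469529
[(np.int32(108), array([205.3, 184.2])), (np.int32(122), array([270.7, 200.1])), (np.int32(39), array([249.3, 214. ])), (np.int32(112), array([195. , 222.2])), (np.int32(124), array([261.4, 238.7]))]
[(np.int32(105), array([254.5, 176.9])), (np.int32(57), array([289.3, 182.2])), (np.int32(58), array([260.3, 190.4])), (np.int32(20), array([281.3, 191.6])), (np.int32(37), array([316.5, 219.6])), (np.int32(11), array([280.3, 225.1])), (np.int32(40), array([285.1, 229.6]))]
```

Spot spacing comes out at 84 × 100 mm as it should, and the triangulated height is 45 mm against 42 mm, within calibration error. That puts the jig centre at about (0.541, 0.059) with yaw −13.6°. I'll move above corner 1 with the fingers shut.

The rows are not in the units I measure in: shifts go in shares of 750 mm and turns go in shares of 4 rad. I convert before sending: -313 mm / 750 = -0.4173, -282 mm / 750 = -0.376, 6.7 degrees / 229.1831 = 0.0292.

Emit:
step_arm --pt "1 0.0293 -0.0413 -0.0067 0.0087" --pt "1 0.06 -0.0827 -0.0133 0.0175" --pt "1 0.0893 -0.1253 -0.02 0.0292" --pt "1 0.12 -0.1667 -0.0267 0.0292" --pt "1 0.1493 -0.2093 -0.04 0.0292" --pt "1 0.18 -0.2507 -0.0533 0.0292" --pt "1 0.2093 -0.292 -0.0667 0.0292" --pt "1 0.24 -0.3347 -0.08 0.0292" --pt "1 0.2693 -0.376 -0.0933 0.0292" --pt "1 0.3 -0.4173 -0.1067 0.0292" --newtons 40

```text
time: 0.93
eef_pos: [0.4501, 0.2951, 0.1618]
eef_rot: [-0.37, -3.12, 0.0]
contact_force: [0.9, 0.5, -0.7]
opening: 0.0001
grip_force: 0.0
```

```bash
python3 - <<'E'
from h import *
c=np.array([.541,.059]);a=np.radians(-13.57);R=np.array([[np.cos(a),-np.sin(a)],[np.sin(a),np.cos(a)]])
for i,p in enumerate([(205.3,184.2),(270.7,200.1),(261.4,238.7),(195,222.2)]):
    print(i+1,((plane("top",p,.033)[:2]-c)@R*1e3).round(1))
for u in((50,93),(50,-93),(-50,-93),(-50,93)): print(u,c+R@np.array(u)/1e3)
o=robot.observe();print(o["time"],o["eef_pos"],o["eef_rot"],o["opening"])
E
```

```text
1 [49.2 87. ]
2 [ 50.1 -83.6]
3 [-50.  -84.1]
4 [-50.4  86.7]
(50, 93) [0.61142508 0.13767215]
(50, -93) [ 0.56778332 -0.04313547]
(-50, -93) [ 0.47057492 -0.01967215]
(-50, 93) [0.51421668 0.16113547]
0.9333 [0.45011887 0.29509191 0.16177854] [-3.69542547e-01 -3.11960613e+00  8.48761438e-05] 0.00013807010651297307
```

In the tool's units: -206 mm / 750 = -0.2747, 149 mm / 750 = 0.1987.

Emit:
step_arm --pt "1 0.0293 -0.04 -0.0067 0" --pt "1 0.06 -0.0813 -0.0133 0" --pt "1 0.0907 -0.124 -0.0267 0" --pt "1 0.12 -0.1653 -0.04 0" --pt "1 0.1507 -0.2067 -0.06 0" --pt "1 0.18 -0.248 -0.08 0" --pt "1 0.1987 -0.2747 -0.1 0" --pt "1 0.1987 -0.2747 -0.1173 0" --pt "1 0.1987 -0.2747 -0.1267 0" --pt "1 0.1987 -0.2747 -0.1267 0"

```text
time: 1.77
eef_pos: [0.5969, 0.0916, 0.0652]
eef_rot: [-0.368, -3.116, 0.001]
contact_force: [-0.7, 1.3, -0.8]
opening: -0.0001
grip_force: 0.0
```

In the tool's units: -11 mm / 750 = -0.0147, -10 mm / 750 = -0.0133.

Emit:
step_arm --pt "1 0 0 0 0" --pt "1 0 0 -0.0027 0" --pt "1 0 0 -0.0053 0" --pt "1 0 0 -0.008 0" --pt "1 0 0 -0.0107 0" --pt "1 0 0 -0.012 0" --pt "1 0 0 -0.0133 0" --pt "1 0 0 -0.0147 0" --pt "1 0 0 -0.0147 0" --pt "1 0 0 -0.0147 0"

```text
time: 2.6
eef_pos: [0.5986, 0.0909, 0.0563]
eef_rot: [-0.37, -3.12, 0.0]
contact_force: [0.1, 0.0, 0.1]
opening: 0.0003
grip_force: 0.0
```

In the tool's units: -3 mm / 750 = -0.004, -2 mm / 750 = -0.0027.

Emit:
step_arm --pt "1 0 -0.0013 -0.0013 0" --pt "1 0 -0.0013 -0.0027 0" --pt "1 0 -0.0013 -0.004 0" --pt "1 0 -0.0013 -0.004 0" --pt "1 0 -0.0013 -0.004 0"

```text
time: 3.02
eef_pos: [0.5986, 0.0899, 0.0533]
eef_rot: [-0.37, -3.12, 0.0]
contact_force: [-0.1, -0.1, -0.2]
opening: 0.0002
grip_force: 0.0
```

In the tool's units: -2 mm / 750 = -0.0027, -1 mm / 750 = -0.0013.

Emit:
step_arm --pt "1 0 0 -0.0013 0" --pt "1 0 0 -0.0027 0" --pt "1 0 0 -0.0027 0" --pt "1 0 0 -0.0027 0"

```text
time: 3.35
eef_pos: [0.5988, 0.0901, 0.0515]
eef_rot: [0.37, 3.119, 0.0]
contact_force: [-0.2, -0.4, 2.3]
opening: 0.0
grip_force: 1.5
```

In the tool's units: -2 mm / 750 = -0.0027, -1 mm / 750 = -0.0013.

Emit:
step_arm --pt "1 0 0 -0.0013 0" --pt "1 0 0 -0.0027 0" --pt "1 0 0 -0.0027 0" --pt "1 0 0 -0.0027 0"

```text
time: 3.68
eef_pos: [0.5991, 0.0902, 0.0498]
eef_rot: [0.369, 3.119, 0.001]
contact_force: [-0.2, 1.0, 6.1]
opening: -0.0002
grip_force: 3.2
```

In the tool's units: -2 mm / 750 = -0.0027, -1 mm / 750 = -0.0013.

Emit:
step_arm --pt "1 0 0 -0.0013 0" --pt "1 0 0 -0.0027 0" --pt "1 0 0 -0.0027 0" --pt "1 0 0 -0.0027 0"

```text
time: 4.02
eef_pos: [0.5993, 0.0902, 0.0492]
eef_rot: [0.37, 3.119, 0.002]
contact_force: [-5.5, -0.6, 20.1]
opening: 0.0002
grip_force: 10.2
```

```bash
python3 - <<'E'
from h import *
o=robot.observe();print(o["time"],o["eef_pos"],o["contact_force"],o["opening"])
p,d=robot.grab_frame("scene");cv2.imwrite("pics/s1.png",cv2.resize(p[150:250,225:345],None,fx=6,fy=6,interpolation=2))
E
```

```text
4.0167 [0.59926304 0.09021426 0.04923075] [-5.47579526 -0.56661389 20.09800431] 0.0001652809703739161
```

View pics/s1.png

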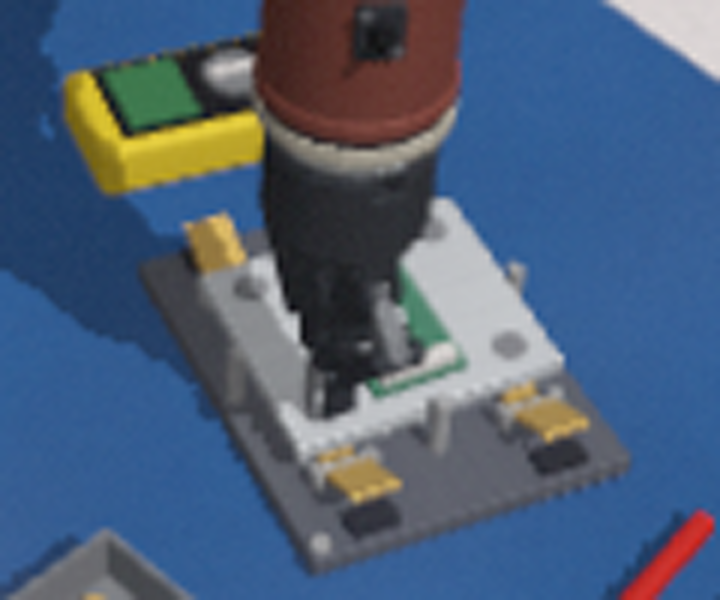

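The finger stands on corner 1, with its tip at about (330,400) in the crop. The load jumped to 20 N after about 3 mm of give, which suggests this corner rocks. I'll check the plate's tilt in the depth map.

```bash
cat >> h.py <<'E'
def tilt(D,n="top"):
    c=np.array([.541,.060]);a=np.radians(-13.57);R=np.array([[np.cos(a),-np.sin(a)],[np.sin(a),np.cos(a)]])
    P=[]
    k=robot.camera_params(n);K=k["mtx"];T=k["world_from_camera"]
    v,u=np.nonzero(D>0); pts=np.stack([u,v],1).astype(float)
    s=cv2.undistortPoints(pts[:,None],K,np.array([k["k1"],0,0,0,0.]))[:,0]
    X=np.c_[s,np.ones(len(s))]*D[v,u][:,None]; W=X@T[:3,:3].T+T[:3,3]
    L=np.c_[(W[:,:2]-c)@R,W[:,2]]*1e3
    m=(abs(L[:,0])<64)&(abs(L[:,0])>31)&(abs(L[:,1])<54)&(abs(L[:,2]-42)<9); L=L[m]
    for _ in range(4):
        A=np.c_[L[:,:2],np.ones(len(L))]; f=np.linalg.lstsq(A,L[:,2],rcond=None)[0]
        r=L[:,2]-A@f; L=L[abs(r)<2.5*max(r.std(),.3)]
    return f.round(4),len(L),r.std().round(2)
E
python3 - <<'E'
from h import *
for n in("top","scene"):
    print(n,tilt(np.load(n+"0.npy"),n),tilt(robot.grab_frame(n)[1],n))
E
```

```text
top (array([-1.30000e-03, -1.00000e-04,  4.22035e+01]), 1116, np.float64(1.76)) (array([-0.0426, -0.0532, 42.5601]), 383, np.float64(1.75))
scene (array([ 5.00000e-04, -2.10000e-03,  4.43651e+01]), 564, np.float64(1.4)) (array([-4.35000e-02, -5.03000e-02,  4.45997e+01]), 468, np.float64(1.51))
```

The depth planes show the plate tilted 0.067 rad down toward +x, +y, so corner 1 is the one that rocks. I'll lift off and go to tab 1 at (0.6114, 0.1385).

In the tool's units: 48 mm / 750 = 0.064, 32 mm / 750 = 0.0427.

Emit:
step_arm --pt "1 0 0 0.0067 0" --pt "1 0 0 0.02 0" --pt "1 0 0 0.04 0" --pt "1 0.0067 0.0267 0.0427 0" --pt "1 0.016 0.064 0.0427 0" --pt "1 0.016 0.064 0.0427 0" --pt "1 0.016 0.064 0.0427 0" --pt "1 0.016 0.064 0.0267 0" --pt "1 0.016 0.064 0.016 0" --pt "1 0.016 0.064 0.016 0"

```text
time: 5.0
eef_pos: [0.6089, 0.1364, 0.0566]
eef_rot: [-0.371, -3.116, 0.003]
contact_force: [-0.9, -0.0, -0.4]
opening: 0.0001
grip_force: 0.0
```

In the tool's units: -14 mm / 750 = -0.0187, -12 mm / 750 = -0.016.

Emit:
step_arm --pt "1 0 0 -0.0027 0" --pt "1 0 0 -0.0053 0" --pt "1 0 0 -0.008 0" --pt "1 0 0 -0.0107 0" --pt "1 0 0 -0.0133 0" --pt "1 0 0 -0.016 0" --pt "1 0 0 -0.0187 0" --pt "1 0 0 -0.0187 0"

```text
time: 5.67
eef_pos: [0.6114, 0.14, 0.0463]
eef_rot: [0.368, 3.118, 0.004]
contact_force: [0.2, 3.4, 5.0]
opening: 0.0001
grip_force: 2.3
```

In the tool's units: -10 mm / 750 = -0.0133, -9 mm / 750 = -0.012.

Emit:
step_arm --pt "1 0 0 -0.0027 0" --pt "1 0 0 -0.0053 0" --pt "1 0 0 -0.008 0" --pt "1 0 0 -0.0107 0" --pt "1 0 0 -0.012 0" --pt "1 0 0 -0.0133 0" --pt "1 0 0 -0.0133 0" --pt "1 0 0 -0.0133 0"

```text
time: 6.33
eef_pos: [0.6118, 0.1397, 0.0365]
eef_rot: [0.368, 3.117, 0.004]
contact_force: [1.6, 5.0, 5.9]
opening: 0.0003
grip_force: 2.9
```

In the tool's units: -3 mm / 750 = -0.004, -2 mm / 750 = -0.0027.

Emit:
step_arm --pt "1 0 0 -0.0013 0" --pt "1 0 0 -0.0027 0" --pt "1 0 0 -0.004 0" --pt "1 0 0 -0.004 0" --pt "1 0 0 -0.004 0"

```text
time: 6.75
eef_pos: [0.612, 0.1397, 0.0356]
eef_rot: [0.368, 3.117, 0.005]
contact_force: [-8.8, 2.3, 24.6]
opening: 0.0001
grip_force: 12.8
```

The load rose sharply at TCP 0.0356, so the tip is at 25 mm, the expected stop. I'll retreat and check.

In the tool's units: 200 mm / 750 = 0.2667, 160 mm / 750 = 0.2133.

Emit:
step_arm --pt "1 0 0 0.0133 0" --pt "1 0 0 0.04 0" --pt "1 0 0 0.08 0" --pt "1 0 0 0.1333 0" --pt "1 -0.0267 0.0533 0.1733 0" --pt "1 -0.0533 0.1067 0.1867 0" --pt "1 -0.08 0.16 0.1867 0" --pt "1 -0.1067 0.2133 0.1867 0" --pt "1 -0.1333 0.2667 0.1867 0" --pt "1 -0.1333 0.2667 0.1867 0"

```text
time: 7.58
eef_pos: [0.5075, 0.3428, 0.1725]
eef_rot: [-0.363, -3.12, -0.003]
contact_force: [-0.1, 1.1, 0.5]
opening: -0.0002
grip_force: 0.0
```

In the tool's units: 120 mm / 750 = 0.16, 80 mm / 750 = 0.1067.

Emit:
step_arm --pt "1 -0.0267 0.0533 0 0" --pt "1 -0.0533 0.1067 0 0" --pt "1 -0.0667 0.16 0 0" --pt "1 -0.0667 0.16 0 0" --pt "1 -0.0667 0.16 0 0"

```text
time: 8.0
eef_pos: [0.4579, 0.4617, 0.1717]
eef_rot: [-0.36, -3.12, -0.001]
contact_force: [0.3, -0.4, 0.2]
opening: 0.0003
grip_force: 0.0
```

```bash
python3 - <<'E'
from h import *
p,d=robot.grab_frame("top");cv2.imwrite("pics/t2.png",cv2.resize(p[160:265,175:345],None,fx=3,fy=3,interpolation=2)); print(tilt(d,"top"))
q,e=robot.grab_frame("scene"); print(tilt(e,"scene"))
a=cv2.resize(q[165:250,235:345],None,fx=6,fy=6,interpolation=2);cv2.imwrite("pics/s2.png",a)
t=p;c=[dark(t,x,4) for x in([221.6,187.3],[254,195.4],[244.4,234.2],[211.3,225.9])];print(np.round(c,1).tolist());print(robot.observe()["contact_force"])
E
```

```text
(array([4.00000e-04, 1.50000e-03, 4.20561e+01]), 1108, np.float64(1.65))
(array([ 2.00000e-04, -8.00000e-04,  4.42644e+01]), 564, np.float64(1.31))
[[221.6, 187.3], [254.0, 195.4], [244.4, 234.2], [211.3, 225.9]]
[ 0.55235004 -1.11133852  0.06269101]
```

View pics/s2.png

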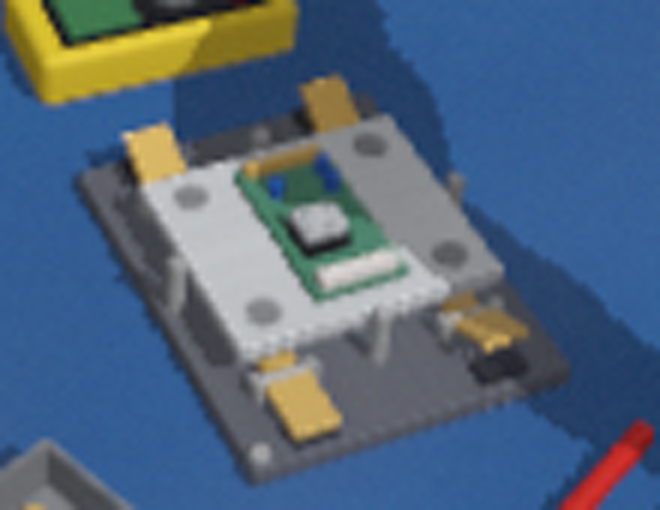

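Tab 1 at (303,400) lies flat, and the other three still stand. The plate is level, its spots are at the same pixels as at the start, and the tools in view look undisturbed. Handing in.

```bash
python3 -c "
from bench import robot
print(robot.job_done())"
```

```text
the job is handed in; nothing more can be done
None
```

Corner 1 (far left) was the one that rocked; I pressed its shim tab flat to the stop, the other three tabs still stand, the plate is level in its place, and the job is handed in (no verdict was returned).

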